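Raise the fume box window to the pointer

ROBOT

A 6-joint arm with a two-finger parallel gripper is mounted at the origin on a cart in front of the work surface, level with it; the furniture and walls round the work are solid. World frame = base frame: x ahead of the robot, y to its left, z up, the work surface at z = 0. Lengths are in mm, angles in rad, forces in N, time in s.
With the tool pointing down it reaches from about 350 to 975 mm from the base axis. Payload 7.1 kg.
Tool frame: the origin (TCP) lies on the front face of the gripper's body, between the roots of the fingers; the fingertips stand 80 mm ahead of it and the grasp point (between the pads) lies 61 mm ahead of it (env.tips_ahead is the distance from the TCP to the fingertips, in mm); z points along the fingers, y is the line along which they close (so a half turn about z gives the same grasp; the last joint's range is limited). The gripper opens to 88 mm and grips with 3 to 60 N. Pads are 20 mm wide; open, the fingers measure 115 mm over their backs; the gripper's body (75 mm by 178 mm) begins 61 mm behind the grasp point.
Start: joints at [-1.141, 0.423, 1.63, -0, 1.089, -0.019], TCP at [271.193, -563.081, 302.675] pointing down, gripper open.
Joint ranges: [-3, 3], [-0.9, 2.11], [0.09, 2.58], [-1.31, 4.45], [0.11, 2.69], [-2.54, 2.54]. Speed limits (rad/s): [2.39, 2.39, 3.01, 3.14, 3.14, 3.14].

INTERFACE

Orientations are given as a unit quaternion [x, y, z, w].
In Python, from station import env, set_gripper, viewer, workorder gives the robot as it stands. Calls block until the motion is done:
- env.reach(position, orientation): joint-space move of the TCP to a pose.
- env.move_l(position, rot=None, rate=150, f_stop=None): straight line of the TCP; rot=None keeps the orientation; rate is the mean speed in mm/s. With f_stop (N) it stops when the force on the tool has changed by that much, and returns True; else False.
- env.move_joints(angles): joint-space move.
- set_gripper(opening): finger opening in mm; the grip force is fixed at half the most; returns when the fingers have stopped.
- env.hold(seconds).
- env.ik(position, orientation): joint angles nearest the present ones, or None.
- env.read_state(): the state.
- viewer.camera(name): name is "scene" or "top" or "wrist"; returns the picture (480x640x3 uint8, blue, green, red); there is no depth.
- viewer.camera_params(name): a dict with "fx", "fy", "cx", "cy" (pixels), "pose" (4x4, takes a point from camera to world coordinates); the wrist camera has in their place "tool_from_camera" (4x4, takes a point from camera to tool coordinates, whose origin is the TCP and whose axes are the flange's). Camera axes: x right, y up, looking along -z (the intrinsics and any distortion apply to the point x, -y, -z); pixel columns grow to the right and rows downward; lengths in mm; the calibration is good to about 2 mm. A picture is of the moment at which its call begins: read the wrist's pose just before it. camera_params takes no time and is no camera call.
A pose or a line that the arm cannot do raises env.IKError and nothing moves.
- workorder.sign_off(): hands the job in; it is judged then, once.
The state is a dict: "time_s": time; "qpos": joint angles; "dq": joint speeds; "tau": joint torques, N m; "tool_pos": TCP position; "orientation": TCP orientation; "force": force on the tool from outside, world axes, zero at the start; "wrist_torque": the same for the moment, N m; "width": finger opening in mm; "grip_force": force on a finger pad.
Only numpy, scipy, OpenCV 4.12 (cv2) and the standard library are available. Lean on these libraries where they do the work, as an engineer would, in place of code of your own. Each camera call takes 0.05 s, during which the arm holds its last target. There are 200 camera calls.

TASK

Push the sliding window of the desktop fume box up from beneath its lip until the underside of the lip is level with the tip of the pointer clamped on the right-hand rail, then take the hand away and leave the window standing there. Use only the fingertips or the outside of the fingers under the lip: do not pinch the lip or press on the clear pane, do not shift the pointer, and leave the drive in the box and the things standing on the desk where they are.

Things in the scene. Friction and masses are not known exactly. Their poses are not given: they have to be found in the camera images.
- hood: Grey fume box, fixed, 240 deep (x), 354 wide (y), 304 mm high. Origin: on its underside, mid-width, 130 mm behind the front; x to its back, y to the robot's left, z up. Above an upright 70 mm apron its front slopes 300 mm up and back, 40 deg from upright: up the slope is (.643,0,.766), straight out of the front (-.766,0,.643). Rails 22 mm wide at y=+-162 stand 6 mm proud. Nothing overhangs the front.
- window (a joint): How far the window has slid up the slope, m: 0 shut (lip's underside at the apron's top edge), 0.148 fully up. A dark metal frame 300 mm wide, 150 mm long, with a clear pane. Counterweighted: it stays wherever it is left, takes about 2 to 4 N along the slope to move either way, and does not coast.
- lip_under (a point): Lower layer (7 mm thick) of the lip: a straight dark ledge 240 mm wide along the window's lower edge, standing 34 mm straight out of its face. Point: on the underside (the face to push), mid-width, 17 mm out from the window's face. z points up the slope, -x straight out of the front, y along the lip. The space beneath, in front of the apron, is free.
- lip_top (a point): Upper layer of the same lip, 5 mm thick and 27 mm deep, lying on the lower one. Point: middle of its upper face. Fingers on this and on lip_under at the same time count as a pinch.
- window_pane (a point): The clear pane in the window, 276 mm wide and 122 mm long. Point: middle of the pane's front face, 77 mm up the slope from the lip's underside.
- pointer_tip (a point): Tip of the pointer, a dark blade 3 mm thick reaching inward (+y) from a small clamp with a thumb screw on the rail at the robot's right; it ends 7 mm beside the lip's right end, 13.5 mm out from the window's face. Point at mid-thickness; axes as lip_under. Level means: the same position along the slope as lip_under, so joint window = joint pointer_clamp.
- pointer_clamp (a joint): Position of the pointer up the slope, in m, on the same scale as joint window. The clamp is tight (40 N) and is to be left alone.
- ssd_drive: Flat dark drive, 101x70x7 mm, lying loose on the floor of the fume box; origin under its centre.
- tape_roll: Roll of tape, 55 mm across, 19 mm high, lying on the desk in front of the left part of the box; origin under its centre.
- usb_hub: Grey four-port hub, 35x95x16 mm, lying on the desk in front of the right part of the box; origin under its centre.
- mug: Striped mug, 90 mm high, on the desk to the left of the box; origin under its centre.
- mouse_white: White computer mouse, 107x59x36 mm, on the desk to the right; origin under its centre.

How it is judged (in metres and radians):
On the way:
1. the fingers push on the underside layer of the lip (contact force between the fingers and window_c5 above 0.5 N), for 0.1 s.
At the end, for the whole second after the job is handed in: The underside of the lip stands level with the pointer's tip, within 8 mm along the slope, and the window is at rest (z of lip_under in the frame of pointer_tip between -0.008 and 0.008 m and velocity of joint window between -0.005 and 0.005 m/s); the robot touches nothing.
It fails at once if the lip is pinched between the fingers (both layers pressed at once) (contact force between the fingers and window_c6 above 1 N and contact force between the fingers and window_c5 above 1 N).
It fails at once if the clear pane is pressed (contact force between any of the arm, the fingers and window_c4 above 2 N).
It fails at once if the pointer is shifted by more than 4 mm (distance of pointer_tip from where it was at the start of the episode above 0.004 m).
It fails at once if the drive in the box is moved by more than 15 mm (distance of ssd_drive from where it was at the start of the episode above 0.015 m).
It fails at once if the tape roll, hub, mug or mouse is moved by more than 20 mm (distance of any of tape_roll, usb_hub, mug, mouse_white from where it was at the start of the episode above 0.02 m).
It also fails if it takes over 35 s, if anything falls off the work surface, if the arm or the gripper's body presses on something with over 40 N, if the wrist force passes 120 N, or if a joint passes its speed limit or range.

## Working session

There is one attempt and no reset: what is moved stays moved. The work goes in short steps, each a Python script; the robot and the scene stay as the last script left them, time stands still between calls to the robot, and variables do not carry over. Pictures are saved under pics/ and viewed, at most 10 in all, crops included, and the job is handed in when it is done.

```bash
mkdir -p pics; python3 - <<'E'
from station import env, viewer
import cv2,numpy as np
np.set_printoptions(precision=3,suppress=True)
for n in("scene","top"):
    cv2.imwrite(f"pics/{n}0.png",viewer.camera(n)); print(n,viewer.camera_params(n))
print(viewer.camera_params("wrist")); s=env.read_state();print(s["time_s"],s["tool_pos"],s["orientation"],s["force"],s["width"])
E
```

```text
scene {'fx': 622.1412326619985, 'fy': 622.1412326619985, 'cx': 326.3915740432368, 'cy': 244.69903928872859, 'pose': array([[    0.774,     0.286,    -0.565,  -490.335],
       [   -0.633,     0.355,    -0.688, -1199.287],
       [    0.004,     0.89 ,     0.456,   951.685],
       [    0.   ,     0.   ,     0.   ,     1.   ]])}
top {'fx': 438.74093572417615, 'fy': 438.74093572417615, 'cx': 322.6361001205962, 'cy': 240.10573614997796, 'pose': array([[  -0.013,    0.996,   -0.093,  475.493],
       [  -1.   ,   -0.012,    0.011,   61.388],
       [   0.009,    0.093,    0.996, 1155.518],
       [   0.   ,    0.   ,    0.   ,    1.   ]])}
{'fx': 356.0094368414676, 'fy': 356.0094368414676, 'cx': 319.5361372574341, 'cy': 238.55256053884392, 'tool_from_camera': array([[ -0.001,   0.965,   0.261,  70.809],
       [  1.   ,   0.   ,   0.001,  -0.199],
       [  0.001,   0.261,  -0.965, -82.945],
       [  0.   ,   0.   ,   0.   ,   1.   ]])}
0.1 [ 271.047 -562.756  301.987] [ 0.975  0.223 -0.    -0.001] [-0.12  -0.183  0.356] 87.92287393113129
```

View pics/scene0.png

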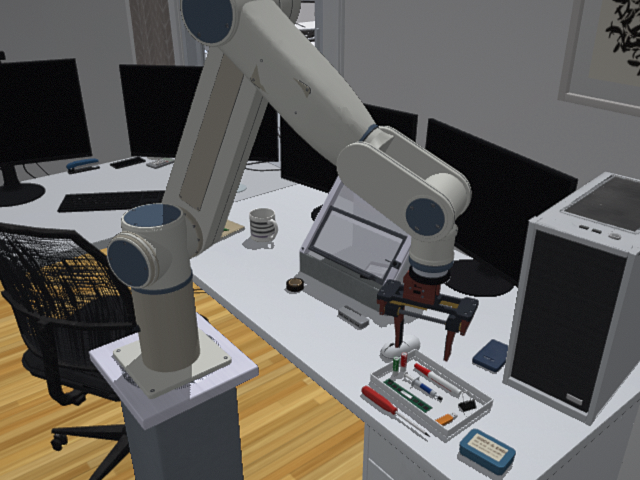

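View pics/top0.png

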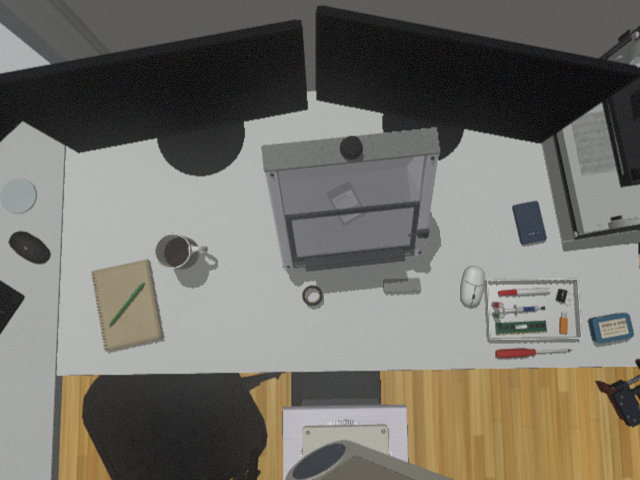

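The scene view shows the box at about (355,250), partly behind the arm. In the top view the box is slightly yawed, with the lip at about (357,259) and the pointer clamp at about (422,233). I'll enlarge both views.

```bash
python3 - <<'E'
import cv2
a=cv2.imread("pics/top0.png")[115:310,250:450];cv2.imwrite("pics/topc.png",cv2.resize(a,None,fx=3,fy=3,interpolation=cv2.INTER_CUBIC))
a=cv2.imread("pics/scene0.png")[170:340,280:440];cv2.imwrite("pics/scenec.png",cv2.resize(a,None,fx=3.5,fy=3.5,interpolation=cv2.INTER_CUBIC))
E
```

```text
(no output)
```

View pics/topc.png

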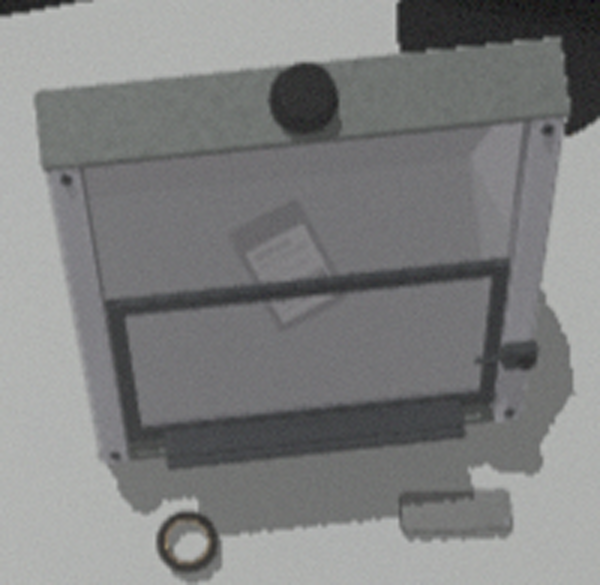

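View pics/scenec.png

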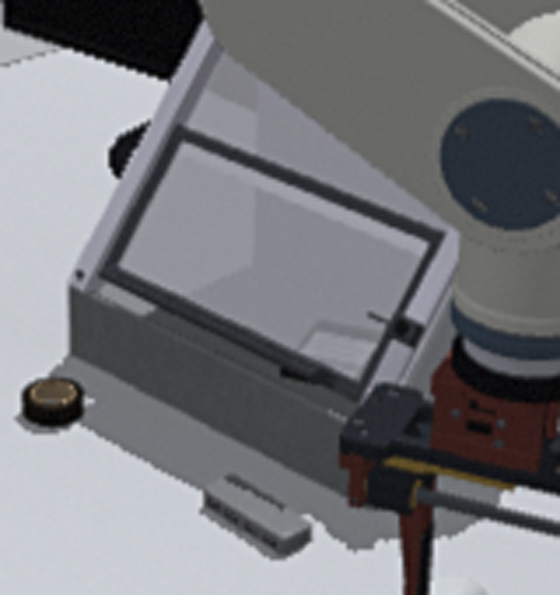

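The top crop gives these pixels, still to be divided by 3 and offset:
- **Box top corners:** (37,93), (562,38), (567,118) and (46,168).
- **Lip outer lower edge:** (168,467) to (465,437).
- **Pointer tip:** (478,360), and (368,316) in the scene crop.
- **Obstacles:** tape at (188,541) and hub at (456,513).

```bash
cat >h.py <<'E'
import numpy as np
from scipy.spatial.transform import Rotation as R
np.set_printoptions(precision=2,suppress=True)
U=np.array([.643,0,.766]);N=np.array([-.766,0,.643])
def ray(P,T,uv):
    d=np.array([(uv[0]-P["cx"])/P["fx"],-(uv[1]-P["cy"])/P["fy"],-1.])
    d=T[:3,:3]@d; return T[:3,3],d/np.linalg.norm(d)
def plane(r,p,n): return r[0]+r[1]*(np.dot(p-r[0],n)/np.dot(r[1],n))
def tri(a,b):
    A=np.stack([a[1],-b[1]],1);s=np.linalg.lstsq(A,b[0]-a[0],rcond=None)[0]
    p,q=a[0]+a[1]*s[0],b[0]+b[1]*s[1];return (p+q)/2,np.linalg.norm(p-q)
E
python3 - <<'E'
from h import *
from station import viewer
P=viewer.camera_params("top");S=viewer.camera_params("scene")
t=lambda u,v:ray(P,P["pose"],(250+u/3-.33,115+v/3-.33)); s=lambda u,v:ray(S,S["pose"],(280+u/3.5-.36,170+v/3.5-.36))
Z=np.array([0,0,1.])
C=[plane(t(*c),304*Z,Z) for c in[(37,93),(562,38),(567,118),(46,168)]]
for i in range(4):print(C[i],np.linalg.norm(C[i]-C[i-1]))
ey=(C[0]-C[1]+C[3]-C[2]);yaw=np.arctan2(-ey[0],ey[1]);print("yaw",yaw)
# screws / rail ends
Rz=R.from_euler('z',yaw).as_matrix()
o=np.mean(C,0)-Rz@np.array([(110+63)/2,0,304]);print("origin",o)
r=lambda q:Rz.T@(q-o)
print("corners",[r(c) for c in C])
edge=np.array([-130,0,70.])
def sl(q): q=r(q)-edge; return np.array([q@U,q[1],q@N])
for out in(0,4):
  for c in[(168,467),(465,437)]: print("lip",out,sl(plane(t(*c),o+Rz@(edge+N*(34+out)),Rz@N)))
  print("tip",out,sl(plane(t(478,360),o+Rz@(edge+N*(13.5+out)),Rz@N)))
q,e=tri(t(478,360),s(368,316));print("tip tri",q,e,sl(q))
q,e=tri(t(115,456),s(80,274));print("screwL",q,e,sl(q))
for n,c in(("tape",(188,541)),("hub",(456,513))):
  q=plane(t(*c),18*Z,Z);print(n,q,r(q))
E
```

```text
[744.94 170.24 304.  ] 51.044110491068736
[ 778.92 -179.74  304.  ] 351.62397539602836
[ 724.27 -181.    304.  ] 54.664751813911494
[694.23 164.35 304.  ] 346.6541643954709
yaw 0.09180139017428599
origin [649.45 -14.47   0.  ]
corners [array([112.01, 175.18, 304.  ]), array([ 113.77, -176.44,  304.  ]), array([  59.23, -172.69,  304.  ]), array([ 60.99, 173.96, 304.  ])]
lip 0 [ 28.44 119.03  34.01]
lip 0 [  26.85 -117.78   34.01]
tip 0 [  90.98 -127.82   13.5 ]
lip 4 [ 32.95 118.87  38.01]
lip 4 [  31.37 -116.57   38.01]
tip 4 [  95.01 -126.59   17.5 ]
tip tri [ 579.44 -149.71  143.09] 1.969758961517588 [  86.78 -128.25   10.32]
screwL [511.87 134.75  86.85] 0.9755203997324831 [ 17.2  161.2    5.72]
tape [440.16  77.66  18.  ] [-199.96  110.93   18.  ]
hub [ 460.94 -153.33   18.  ] [-200.45 -121.     18.  ]
```

The measurements are consistent: lip ends at ±118, tip at y≈-128, rail screw 6 mm out, box about 350 mm wide. The lip stands at about 28 mm and the pointer at about 90 mm. I'll approach with closed fingers pointing straight into the slope, beneath the lip.

```bash
cat >>h.py <<'E'
yaw=.0918;Rz=R.from_euler('z',yaw).as_matrix();O=np.array([649.45,-14.47,0]);EDGE=np.array([-130,0,70.])
def W(u,y,out): return O+Rz@(EDGE+U*u+N*out+np.array([0,y,0]))
def SL(p): q=Rz.T@(np.asarray(p)-O)-EDGE; return np.array([q@U,q[1],q@N])
x=U/np.linalg.norm(U);z=-N/np.linalg.norm(N)
Q=R.from_matrix(Rz@np.stack([x,np.cross(z,x),z],1)).as_quat()
def T(u,y,tipout): return W(u,y,tipout+80)   # TCP pose for fingertips at tipout
E
python3 - <<'E'
from h import *
from station import env,set_gripper,viewer
import cv2
print(Q,env.tips_ahead)
for a in[(5,10,160),(5,10,60),(5,10,10),(80,10,10)]: print(T(*a),env.ik(T(*a),Q))
try:
    set_gripper(0)
    env.move_l([260,-330,350])
    env.reach(T(5,10,160)+[0,0,60],Q)
    env.move_l(T(5,10,60))
except env.IKError as e: print("IK",e)
s=env.read_state();print(s["time_s"],s["tool_pos"],s["force"],s["width"],SL(s["tool_pos"]))
cv2.imwrite("pics/w1.png",viewer.camera("wrist"))
E
```

```text
[ 0.91  0.04  0.42 -0.02] 80.0
[339.22 -32.99 228.15] None
[415.49 -25.97 163.85] [-0.22  0.52  2.54  2.8   0.79 -1.53]
[453.63 -22.45 131.7 ] [-0.18  0.63  2.46  2.86  0.82 -1.55]
[501.65 -18.03 189.15] [-0.14  0.45  2.36  2.8   0.55 -1.43]
IK the arm cannot take that pose within its joint ranges
3.175 [ 260.09 -330.49  349.87] [ 0.45 -0.82 -0.53] -0.24103107385453235 [  30.04 -278.99  399.56]
```

View pics/w1.png

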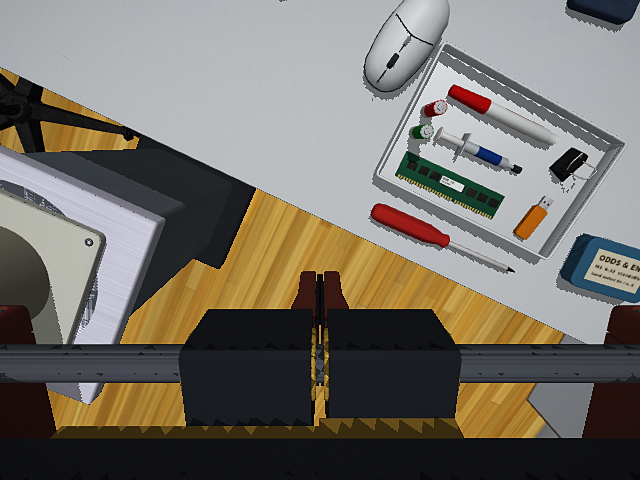

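The first out-of-reach pose was refused, and the wrist view only shows the tray area. Pointing forward needs the flipped wrist, so I'll flip it high and to the side, then swing in and descend.

```bash
python3 - <<'E'
from h import *
from station import env,viewer
import cv2
for dz in(150,110,70):
    p=T(5,10,60)+[0,0,dz]; q=env.ik(p,Q)
    if q is not None: break
print(dz,p,q)
h=np.array(env.read_state()["qpos"]);qa=np.array(q);side=qa.copy();side[0]-=.75
print(h)
env.move_joints(side); s=env.read_state();print(s["time_s"],s["tool_pos"])
env.move_joints(qa); env.move_l(T(5,10,60))
s=env.read_state();print(s["time_s"],s["tool_pos"],s["force"],SL(s["tool_pos"]),s["orientation"])
cv2.imwrite("pics/w2.png",viewer.camera("wrist"));cv2.imwrite("pics/s2.png",viewer.camera("scene"))
E
```

```text
150 [415.49 -25.97 313.85] [-0.22 -0.04  2.45  2.03  0.27 -0.68]
[-0.93  0.05  2.01 -0.    1.08  0.19]
4.9917 [ 286.61 -302.52  314.13]
7.9167 [415.65 -26.08 164.32] [-0.47  0.27  0.16] [  5.46   9.87 140.22] [ 0.91  0.04  0.42 -0.02]
```

View pics/w2.png

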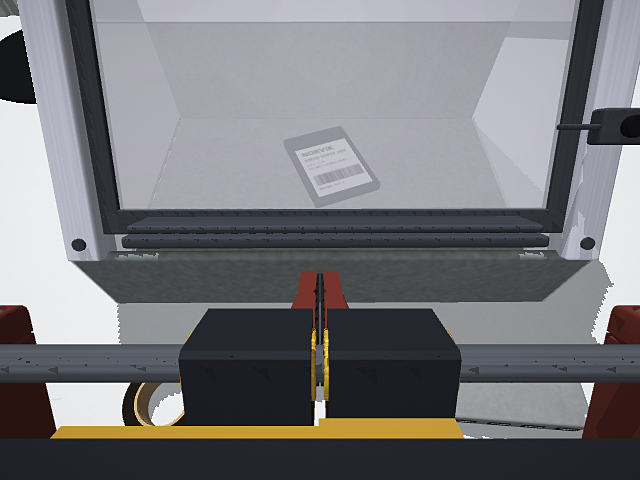

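View pics/s2.png

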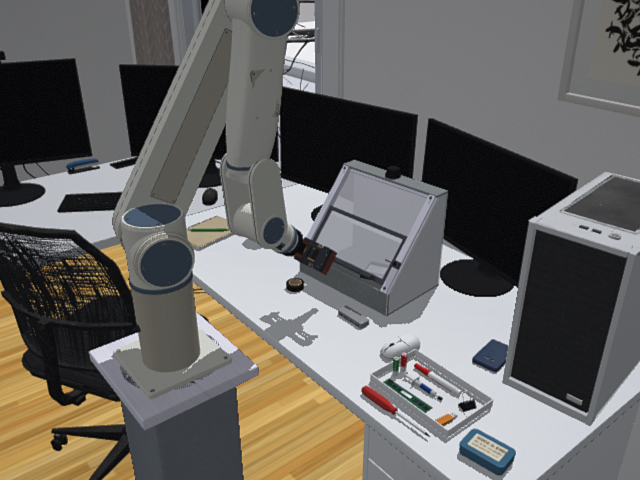

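The hand hovers clear of everything. In the wrist view the lip's lower edge runs (123,248) to (549,247), the pointer tip is at (557,127), and the fingertips are at (320,272). Next I'll measure from this view, go in, then push up until contact.

```bash
cat >>h.py <<'E'
def wr(env,viewer):
    P=viewer.camera_params("wrist");s=env.read_state();M=np.eye(4);M[:3,:3]=R.from_quat(s["orientation"]).as_matrix();M[:3,3]=s["tool_pos"]
    return lambda u,v,out:SL(plane(ray(P,M@P["tool_from_camera"],(u,v)),W(0,0,out),Rz@N))
E
python3 - <<'E'
from h import *
from station import env,viewer
f=wr(env,viewer)
for b in(0,4): print("lip",f(123,248,34+b),f(549,247,34+b),"tip",f(557,127,13.5+b))
env.move_l(T(5,10,11),rate=60)
s=env.read_state();print(s["time_s"],SL(s["tool_pos"]),s["force"])
hit=env.move_l(T(30,10,11),rate=20,f_stop=1.5)
s=env.read_state();print(hit,s["time_s"],SL(s["tool_pos"]),s["force"])
E
```

```text
lip [ 20.73 118.94  34.01] [  21.07 -116.92   34.01] tip [  85.34 -123.47   13.5 ]
lip [ 21.92 116.64  38.01] [  22.25 -114.23   38.01] tip [  85.18 -120.92   17.5 ]
8.9833 [ 4.77 10.08 91.26] [-0.58  0.13 -0.45]
True 9.4417 [ 8.45  9.96 91.07] [-0.66 -0.02  0.74]
```

The force had the wrong sign for contact, so that stop was motion noise. I'll continue with a higher threshold.

```bash
python3 - <<'E'
from h import *
from station import env
for i in range(3):
    f0=env.read_state()["force"]
    hit=env.move_l(T(30,10,11),rate=12,f_stop=2.0)
    s=env.read_state();d=(np.array(s["force"])-f0)@(Rz@U);print(hit,s["time_s"],SL(s["tool_pos"]),s["force"],d)
    if d<-1 or not hit: break
E
```

```text
True 9.925 [ 8.74 10.08 90.97] [-0.39  0.18  0.39] -0.07838876480727942
True 10.3333 [ 8.85 10.11 90.93] [0.49 0.46 0.32] 0.5201462706044803
True 10.7417 [ 9.   10.13 90.89] [-0.44 -0.09  0.07] -0.8175595206099107
```

```bash
python3 - <<'E'
from h import *
from station import env
for u in(11,13,15,17,19,22,25):
    env.move_l(T(u,10,11),rate=40); env.hold(.1)
    s=env.read_state();F=Rz.T@np.array(s["force"]);print(u,s["time_s"],SL(s["tool_pos"]),F@U,F@N)
    if F@U<-2: break
E
```

```text
11 11.0917 [10.64 10.12 91.1 ] -2.944409365430203 -0.30460432608020277
```

The fingers now touch at u≈10.6 with a 2.9 N reaction. The lip needs about 63 mm more, so I'll push most of it and then look.

```bash
python3 - <<'E'
from h import *
from station import env,viewer
import cv2
env.move_l(T(66,10,11),rate=40); env.hold(.2)
s=env.read_state();F=Rz.T@np.array(s["force"]);print(s["time_s"],SL(s["tool_pos"]),F@U,F@N)
cv2.imwrite("pics/w3.png",viewer.camera("wrist"))
E
```

```text
12.8167 [66.25  9.85 90.84] -0.6663965575301278 -1.1530376243172404
```

View pics/w3.png

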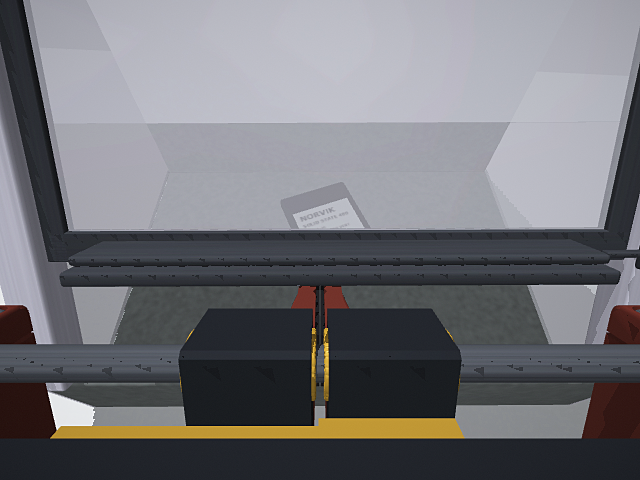

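The lip has risen with the hand: lower edge (61,287) to (620,284), with the pointer blade at about (612–637, 254) just right of the lip's end. I'll compute the remaining gap.

```bash
python3 - <<'E'
from h import *
from station import env,viewer
f=wr(env,viewer)
for b in(0,4): print("lip",f(61,287,34+b),f(620,284,34+b),"tip",f(612,254,13.5+b))
import cv2
im=cv2.imread("pics/w3.png")
g=cv2.cvtColor(im,cv2.COLOR_BGR2GRAY)
print(g[240:292:1,[300,600,625,632]].T)
a=viewer.camera("top")[180:290,300:460];cv2.imwrite("pics/t3.png",cv2.resize(a,None,fx=5,fy=5,interpolation=cv2.INTER_CUBIC))
E
```

```text
lip [ 78.8  118.99  34.01] [  79.56 -116.29   34.01] tip [  86.11 -127.72   13.5 ]
lip [ 80.51 115.85  38.01] [  81.25 -112.67   38.01] tip [  87.42 -124.28   17.5 ]
[[ 61  65  63  61  66  64  67  68  67  68  70  68  70  68  65  72  77  73
   68  66  60  49  42  40  33  53  69  69  69  67  67  71  71  72  66  60
   53  50  50  50  49  45  43  42  36  33  25  20  71  71  69  70]
 [ 49  48  48  48  47  47  48  47  45  47  45  63  63  64  71  74  69  64
   60  52  43  37  35  28  72  71  67  68  65  65  70  70  69  33  33  51
   50  48  44  45  42  41  40  28  67 126 121 120 120 121 121 121]
 [ 38  38  40  47  45  45  43  41  42  43  59  65  69  61  50  44  31  49
  160 153 146 146 144 145 147 149 150 152 152 153 154 153 155 155 154 154
  153 153 153 153 152 151 152 152 152 152 152 150 150 150 150 150]
 [151 153 152 155 155 153 152 154 159 138  53  59  70  63  38  38  30  46
  164 156 151 150 150 149 150 147 146 150 151 154 156 160 162 164 168 169
  174 179 141 143 147 149 149 147 147 148 150 149 150 151 152 152]]
```

View pics/t3.png

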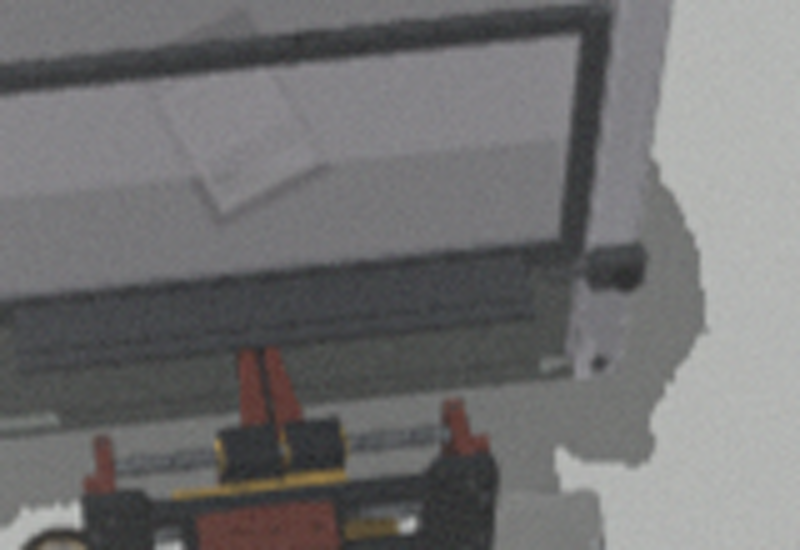

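The top view confirms the lip is just below the pointer blade, tip at about (585,268). The wrist view gives 7 mm left, and the travel sum (63−56) agrees. I'll push the remaining 7 mm, back off and check.

```bash
python3 - <<'E'
from h import *
from station import env,viewer
import cv2
env.move_l(T(73.2,10,11),rate=20); env.hold(.2)
s=env.read_state();F=Rz.T@np.array(s["force"]);print(s["time_s"],SL(s["tool_pos"]),F@U,F@N)
env.move_l(T(68,10,11),rate=40); env.move_l(T(58,10,62),rate=80); env.hold(.2)
s=env.read_state();print(s["time_s"],SL(s["tool_pos"]),s["force"])
im=viewer.camera("wrist");cv2.imwrite("pics/w4f.png",im)
cv2.imwrite("pics/w4.png",cv2.resize(im[150:300,480:640],None,fx=4,fy=4,interpolation=cv2.INTER_NEAREST))
E
```

```text
13.625 [73.64 10.03 90.98] -0.015020793838730763 0.31294085693447826
14.9083 [ 58.09   9.98 141.67] [-1.19 -0.56  0.  ]
```

View pics/w4.png

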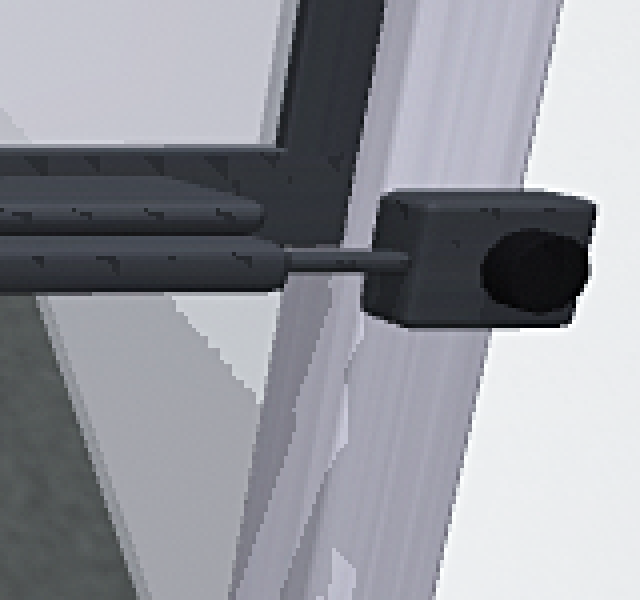

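In this crop the lip's lower right edge is at (285,290), full image (551,222.5). The pointer blade is centred at (300,260), full image (555,215).

```bash
python3 - <<'E'
from h import *
from station import env,viewer
f=wr(env,viewer)
for b in(0,3): print("lip",f(551,222.5,34+b),"tip",f(553,215,13.5+b), f(553,217.5,17+b))
P=viewer.camera_params("top");im=viewer.camera("top")
import cv2;cv2.imwrite("pics/t4.png",im)
E
```

```text
lip [  86.09 -116.29   34.01] tip [  85.96 -130.34   13.5 ] [  85.19 -128.26   17.  ]
lip [  86.79 -114.3    37.01] tip [  86.59 -128.34   16.5 ] [  85.84 -126.26   20.  ]
```

Lip at 86.1 and tip at 86.0, so they are level within about 1 mm. I'll back off further and hand in.

```bash
python3 - <<'E'
from h import *
from station import env,workorder
try: env.move_l(T(58,10,90),rate=80)
except env.IKError as e: print(e)
env.hold(.3);s=env.read_state();print(s["time_s"],SL(s["tool_pos"]),s["force"])
print(workorder.sign_off())
E
```

```text
15.8083 [ 57.95  10.02 169.74] [-0.62  0.25 -0.41]
the job is handed in; nothing more can be done
None
```

The window now stands with the underside of its lip level with the pointer tip, within about 1 mm by the wrist camera; the hand is clear, and the job was handed in at about 16 s (no verdict was returned).

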